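# Heft the tea tins and hold up the heaviest

### The arm

A 7-joint arm with a two-finger parallel gripper is mounted at the origin on a cart in front of the work surface, level with it; the furniture and walls round the work are solid. World frame = base frame: x ahead of the robot, y to its left, z up, the work surface at z = 0. Lengths are in m, angles in rad, forces in N, time in s.
With the tool pointing down it reaches from about 0.4 to 0.875 m from the base axis. Payload 6.5 kg.
Tool frame: the origin (TCP) lies on the front face of the gripper's body, between the roots of the fingers; the fingertips stand 64 mm ahead of it and the grasp point (between the pads) lies 45 mm ahead of it; z points along the fingers, y is the direction in which the jaws open and shut (so a half turn about z gives the same grasp; the last joint's range is limited). The gripper opens to 88 mm and grips with 3 to 60 N. Pads are 18 mm wide; open, the fingers measure 123 mm over their backs; the gripper's body (75 mm by 187 mm) begins 45 mm behind the grasp point.
Start: joints at [1.152, 0.536, -0.004, 1.538, 0.003, 1.067, -0.071], TCP at [0.225, -0.61, 0.303] pointing down, gripper open.
Joint ranges: [-2.7, 2.7], [-0.37, 2.16], [-1.27, 1.26], [0.24, 2.4], [-1.31, 4.45], [0.19, 1.91], [-2.76, 2.76]. Speed limits (rad/s): [2.39, 2.39, 3.14, 3.14, 3.14, 3.14, 3.14].

### API

Orientations are given as a unit quaternion [x, y, z, w].
In Python, from cell import env, cams, job gives the robot as it stands.
- The arm moves only by the tool step_arm, never from a script. Its argument "deltas" is a list of rows, each an object with "dp": the shift along the tool's x, y, z in m, a list of three; "dr": the turn, a rotation vector about the tool's x, y, z in rad, a list of three; "grip": the opening, from 0 (shut) to 1 (fully open). In form: [{"dp": [dx, dy, dz], "dr": [wx, wy, wz], "grip": grip}, ...]. A call has 1 to 10 rows; each row is the pose to reach, as a shift and turn from the pose commanded when the call began, along the tool's axes at that moment; what a row does not reach only later rows make up. A row lasts 1/10 s, in which the tool goes at most 50 mm and 8.59 degrees, less where a joint would pass 70% of its speed; a pose out of reach is approached as far as the arm can. A call with a gripper value outside its range is refused whole. The fingers move at their own pace and stop on an object; the grip force is fixed at half the most. Time passes only in rows, so rows that repeat a pose let the fingers close. It gives the time, the measured TCP pose, the force and the opening at its end, in the units of the state.
- env.observe(): the state, without advancing time (a new reading comes with each control period).
- cams.capture(name): name is "scene" or "top" or "wrist"; returns (picture, depth): 420x560x3 uint8, red, green, blue; 420x560 float32, m along the optical axis (not along the pixel's ray), 0 where there is no reading.
- cams.camera_model(name): a dict with "intrinsics" (3x3 intrinsics, pixels), "dist_coeffs" ([k1, k2, p1, p2, k3] as OpenCV has them; the pictures are not rectified), "position" and "rotation" of the camera in the world; the wrist camera has in their place "tool_from_camera" (4x4, takes a point from camera to tool coordinates, whose origin is the TCP and whose axes are the flange's). Camera axes: x right, y down, z forward; pixel columns grow to the right and rows downward; lengths in m; the calibration is good to about 2 mm. A picture is of the moment at which its call begins: read the wrist's pose just before it. camera_model takes no time and is no camera call.
- job.job_done(): hands the job in, once; it reports no verdict.
The state is a dict: "time_s": time; "joints": joint angles; "dq": joint speeds; "joint_torque": joint torques, N m; "tcp_pos": TCP position; "eef_rot": TCP orientation; "ft_force": force on the tool from outside, world axes, zero at the start; "torque": the same for the moment, N m; "width": finger opening in m.
Only numpy, scipy, OpenCV 4.12 (cv2) and the standard library are available. Lean on these libraries where they do the work, as an engineer would, in place of code of your own. Each camera call takes 0.05 s, during which the arm holds its last target.

### The job

Pull the rack's sliding tray out toward you as far as it goes and leave it out, then heft the three tea tins one at a time from left to right: lift each well clear of the tray straight above its place, feel its weight and set it back in its bay. Then take the heaviest one and hold it up, upright and still, its underside at least a hand's breadth (about 10 cm) above the worktop, and finish while still holding it, with the two lighter tins standing in their bays; do not tip any tin over or disturb the whetstone lying nearby.

Things in the scene. Friction and masses are not known exactly. Their poses are not given: they have to be found in the camera images.
- rack: fixed wooden rack: a board (top 134, underside 122 mm up) on two side panels, 290 mm wide (y), 160 mm deep (x); cups and a bowl fixed on the board from 30 mm behind its front edge, up to 215 mm high. Origin: on the worktop under the middle of the board's front edge; x to its back, y to its left as the robot sees it; turned up to 0.1 rad
- tray (a joint): how far the tray is pulled out of the rack, toward the robot along the rack's -x, in m: 0 home with the tins under the board, 0.125 at its stop, when the tins' axes stand 83 mm in front of the board's edge. It slides with light friction (1.5 N) and stays where left
- tray_grip (a point): centre of the top face of the upright pull grip in the middle of the tray's front: a wooden bar 36 mm wide (rack y), 14 mm thick (rack x), top 110 mm above the worktop, free at both sides down to its foot, 38 mm up; grip it from above across its 36 mm width. Home, it stands 36 mm in front of the board's edge. Moves with the tray
- bay_left (a point): centre of the left bay's floor in the sliding tray (moves with the tray), 10 mm above the worktop; the bay is 80 mm wide and 81 mm deep, its dividers rise 20 mm above its floor; a tin stands here with its axis within a few mm of this point
- bay_middle (a point): centre of the middle bay's floor in the sliding tray (moves with the tray), 10 mm above the worktop; the bay is 80 mm wide and 81 mm deep, its dividers rise 20 mm above its floor; a tin stands here with its axis within a few mm of this point; bays are 86 mm apart
- bay_right (a point): centre of the right bay's floor in the sliding tray (moves with the tray), 10 mm above the worktop; the bay is 80 mm wide and 81 mm deep, its dividers rise 20 mm above its floor; a tin stands here with its axis within a few mm of this point
- tin_a: one of three identical closed tins: blue body 62 mm across, lid 65 mm across with its top 72 mm up, on it a dark upright cylindrical knob 24 mm across, 32 mm tall, to grip from above; 104 mm tall in all. Origin: centre of the underside. Starts in a bay, underside at z 10 mm. Weighs 0.2 to 0.7 kg; any may be the heaviest, by 0.2 kg or more over the others
- tin_b: one of three identical closed tins: blue body 62 mm across, lid 65 mm across with its top 72 mm up, on it a dark upright cylindrical knob 24 mm across, 32 mm tall, to grip from above; 104 mm tall in all. Origin: centre of the underside. Starts in a bay, underside at z 10 mm. Weighs 0.2 to 0.7 kg; any may be the heaviest, by 0.2 kg or more over the others
- tin_c: one of three identical closed tins: blue body 62 mm across, lid 65 mm across with its top 72 mm up, on it a dark upright cylindrical knob 24 mm across, 32 mm tall, to grip from above; 104 mm tall in all. Origin: centre of the underside. Starts in a bay, underside at z 10 mm. Weighs 0.2 to 0.7 kg; any may be the heaviest, by 0.2 kg or more over the others
- whetstone: grey whetstone on its base, 100 x 62 x 38 mm, on the worktop at the right front, a bystander; origin: centre of the underside

How it is judged:
By the outcome, as a careful person would: the job done as asked, in the order asked, and still so for the second after the job is handed in, while the arm keeps its last pose, push and grip.
It also fails if it takes over 72 s, if anything falls off the work surface, if the arm or the gripper's body presses on something with over 40 N, if the wrist force passes 120 N, or if a joint passes its speed limit or range.

## Working session

There is one attempt and no reset: what is moved stays moved. The work goes in short steps, Python scripts to look and compute and a tool call to move; the robot and the scene stay as the last step left them, time stands still between calls to the robot, and variables do not carry over. Pictures are saved under pics/ and viewed, and the job is handed in when it is done.

Besides the shell and the picture viewer there is one more tool, called after ">>>" by a JSON object that holds its "method" and its "body", one argument or row to a line. step_arm: Moves the arm, as the interface text tells. Its arguments: {"type":"object","properties":{"deltas":{"type":"array","items":{"type":"object","properties":{"dp":{"type":"array","items":{"type":"number"}},"dr":{"type":"array","items":{"type":"number"}},"grip":{"type":"number"}}}}},"required":["deltas"]}

```bash
ls; mkdir -p pics
python3 - <<'E'
from cell import env,cams,job
import cv2
s=env.observe();print(s)
for n in("scene","top","wrist"):
    m=cams.camera_model(n);print(n,m)
for n in("scene","top"):
    p,d=cams.capture(n);cv2.imwrite(f"pics/{n}0.png",p[:,:,::-1])
    import numpy as np;np.save(f"pics/{n}0.npy",d)
E
```

```text
pics
{'time_s': 0.0, 'joints': array([ 1.15178354,  0.5371807 , -0.00444226,  1.53883161,  0.00261403,
        1.06732244, -0.07122255]), 'dq': array([-7.24477140e-04,  8.77610930e-04, -9.43777829e-04, -5.50335665e-05,
       -2.61503138e-03, -7.35015253e-04,  1.33069264e-03]), 'joint_torque': array([-7.57800171e-04, -5.70974779e+01,  9.90279391e-01, -2.51602507e+01,
       -5.63130341e-02,  1.79176382e-02,  1.46714451e-04]), 'tcp_pos': array([ 0.2244197 , -0.60950079,  0.30184573]), 'eef_rot': array([ 9.84475134e-01,  1.75521955e-01, -2.19749227e-04, -8.39921821e-04]), 'ft_force': array([-0.76205926,  0.58090597,  0.20323435]), 'torque': array([-0.02666329, -0.01387028, -0.08214182]), 'width': 0.08803101402716158}
scene {'intrinsics': array([[380.3578562 ,   0.        , 282.44981368],
       [  0.        , 380.3578562 , 213.93481404],
       [  0.        ,   0.        ,   1.        ]]), 'dist_coeffs': array([0.02893529, 0.        , 0.        , 0.        , 0.        ]), 'position': array([0.3390436 , 0.19038149, 0.82240691]), 'rotation': array([-0.17028659,  0.9471668 , -0.26722377, 
[... 332 characters left out ...]
 'rotation': array([ 0.73311547, -0.67132896,  0.07289345, -0.08090542])}
wrist {'intrinsics': array([[349.83988274,   0.        , 280.18777302],
       [  0.        , 349.83988274, 207.32006724],
       [  0.        ,   0.        ,   1.        ]]), 'dist_coeffs': array([-0.00718983,  0.        ,  0.        ,  0.        ,  0.        ]), 'tool_from_camera': array([[-8.45977011e-04, -9.45805166e-01, -3.24733540e-01,
         8.44361065e-02],
       [ 9.99999500e-01, -9.73241588e-04,  2.29481479e-04,
        -1.14818024e-03],
       [-5.33088955e-04, -3.24733184e-01,  9.45805516e-01,
        -8.18601666e-02],
       [ 0.00000000e+00,  0.00000000e+00,  0.00000000e+00,
         1.00000000e+00]])}
```

View pics/scene0.png

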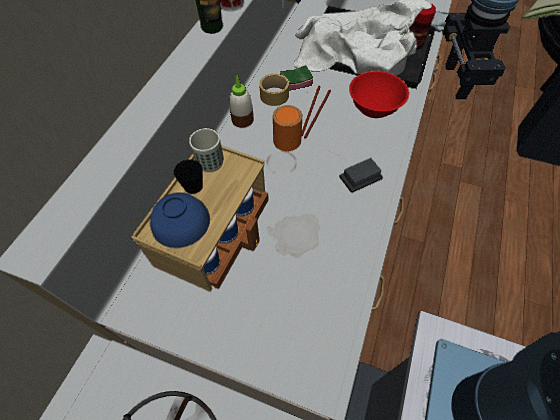

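View pics/top0.png

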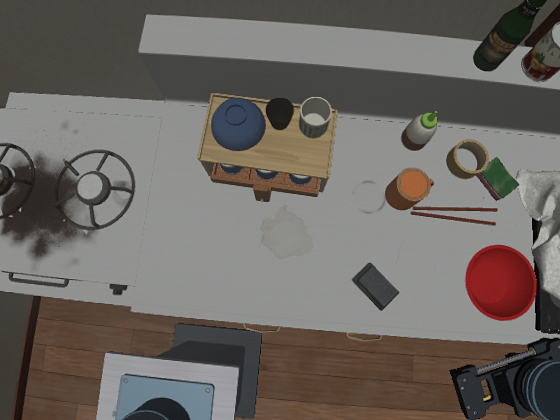

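The scene view shows the rack at about (200,215) with the grip at (255,232). In the top view the rack board spans (200,95)–(335,178), the grip is near (263,190) and the whetstone is at (376,286).

```bash
cat > h.py <<'E'
import numpy as np,cv2
from scipy.spatial.transform import Rotation as R
from cell import env,cams,job
def cam(n,s=None):
    m=cams.camera_model(n);K=m['intrinsics'];D=m['dist_coeffs']
    if n=='wrist':
        s=s or env.observe();T=m['tool_from_camera'];Rt=R.from_quat(s['eef_rot']).as_matrix()
        return K,D,Rt@T[:3,:3],s['tcp_pos']+Rt@T[:3,3]
    return K,D,R.from_quat(m['rotation']).as_matrix(),np.array(m['position'])
def ray(c,uv):
    K,D,Rc,p=c;x=cv2.undistortPoints(np.array([[uv]],float),K,D)[0,0]
    return p,Rc@np.array([x[0],x[1],1.])
def onz(c,uv,z):
    p,d=ray(c,uv);return p+d*(z-p[2])/d[2]
def dep(c,uv,d):
    p,r=ray(c,uv);return p+r*d
def tri(c1,u1,c2,u2):
    p,a=ray(c1,u1);q,b=ray(c2,u2)
    t=np.linalg.lstsq(np.stack([a,-b],1),q-p,rcond=None)[0]
    A,B=p+a*t[0],q+b*t[1];return (A+B)/2,np.linalg.norm(A-B)
def proj(c,X):
    K,D,Rc,p=c;return cv2.projectPoints(np.array([(Rc.T@(np.array(X,float)-p))]),np.zeros(3),np.zeros(3),K,D)[0].ravel()
def pts(c,d):
    K,D,Rc,p=c;h,w=d.shape;v,u=np.mgrid[:h,:w]
    x=cv2.undistortPoints(np.stack([u,v],-1).reshape(-1,1,2).astype(float),K,D)[:,0]
    P=np.c_[x,np.ones(len(x))]*d.reshape(-1,1);return (P@Rc.T+p).reshape(h,w,3)
E
python3 - <<'E'
from h import *
for n,(x0,y0,x1,y1) in dict(scene=(125,120,285,300),top=(185,85,345,210)).items():
    i=cv2.imread(f'pics/{n}0.png')[y0:y1,x0:x1];k=600//(y1-y0) if n=='scene' else 4
    cv2.imwrite(f'pics/{n}0c.png',cv2.resize(i,None,fx=k,fy=k,interpolation=cv2.INTER_CUBIC));print(n,k)
E
```

```text
scene 3
top 4
```

View pics/scene0c.png

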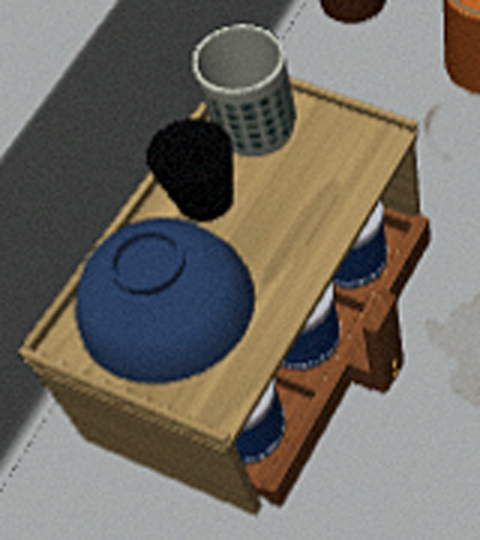

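View pics/top0c.png

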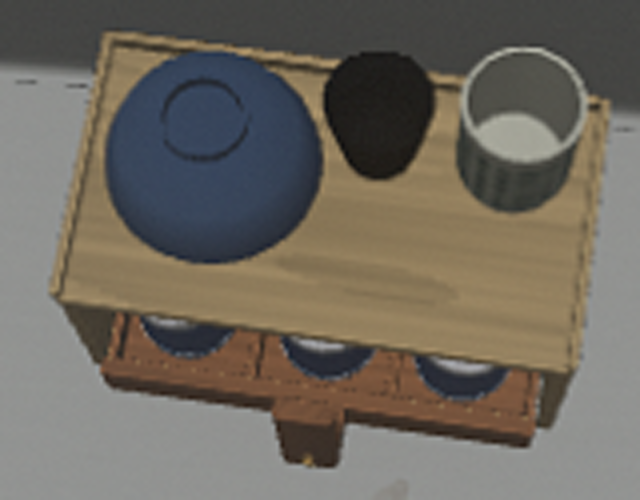

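Run:
```python
from h import *
ct,cs=cam('top'),cam('scene')
for a,b in(((197.5,158.8),(202.3,266.7)),((328.8,178),(264.3,161.7))):
    print(tri(ct,a,cs,b),onz(ct,a,.134),onz(cs,b,.134))
for n,c in(('top',ct),('scene',cs)):
    P=pts(c,np.load(f'pics/{n}0.npy'));Z=P[...,2]
    i=cv2.imread(f'pics/{n}0.png');hsv=cv2.cvtColor(i,cv2.COLOR_BGR2HSV)
    m=(hsv[...,0]<14)&(hsv[...,1]>110)&(Z>.1)&(Z<.12)&(P[...,0]<.75)&(P[...,0]>.4)&(P[...,1]>-.45)
    print(n,m.sum(),P[m].mean(0),P[m].min(0),P[m].max(0),[ (np.where(m)[1].mean(),np.where(m)[0].mean())])
# board top fit from top cam
P=pts(ct,np.load('pics/top0.npy'))
m=(abs(P[...,2]-.134)<.006)&(P[...,0]>.4)&(abs(P[...,1]+.2)<.25)
q=P[m][:,:2].astype(np.float32);print(len(q),P[m][:,2].mean(),cv2.boxPoints(cv2.minAreaRect(q)))
u=(.35<P[...,0])
# whetstone
i=cv2.imread('pics/top0.png');m=(P[...,2]>.028)&(P[...,2]<.05);m[:255]=0;m[315:]=0;m[:,:345]=0;m[:,405:]=0
print('whet',cv2.boxPoints(cv2.minAreaRect(P[m][:,:2].astype(np.float32))))
```

```text
(array([ 0.59381512, -0.03606785,  0.13703368]), np.float64(0.003123293332316781)) [ 0.59647739 -0.03509761  0.134     ] [ 0.59327349 -0.03698559  0.134     ]
(array([ 0.57841876, -0.32517245,  0.1315644 ]), np.float64(0.00013624642281286024)) [ 0.57758659 -0.32491873  0.134     ] [ 0.57764654 -0.32336622  0.134     ]
top 84 [ 0.55009143 -0.17761296  0.11033178] [ 0.54390221 -0.1947103   0.10539093] [ 0.55809856 -0.16072729  0.11424947] [(np.float64(260.3690476190476), np.float64(187.3452380952381))]
scene 95 [ 0.55111436 -0.17104254  0.10856444] [ 0.54277603 -0.19081346  0.10018125] [ 0.72208367 -0.03959678  0.11650425] [(np.float64(249.93684210526317), np.float64(224.03157894736842))]
5502 0.1349611504848748 [[ 0.57672596 -0.44735122]
 [ 0.8024087  -0.44883657]
 [ 0.8056886   0.04950187]
 [ 0.5800059   0.05098721]]
whet [[ 0.31489745 -0.47876346]
 [ 0.35390285 -0.512421  ]
 [ 0.40883014 -0.44876635]
 [ 0.36982474 -0.4151088 ]]
```

```bash
cat >> h.py <<'E'
def go(pos,az=None,s=None):
    "print dp,dr in tool frame to reach pos with tool down, tool x azimuth az"
    s=s or env.observe();Rt=R.from_quat(s['eef_rot'])
    print('dp',np.round(Rt.inv().apply(np.array(pos)-s['tcp_pos']),4))
    if az is not None:
        x=np.array([np.cos(az),np.sin(az),0]);z=np.array([0,0,-1.])
        T=R.from_matrix(np.stack([x,np.cross(z,x),z],1));print('dr',np.round((Rt.inv()*T).as_rotvec(),4))
AZ=np.pi-.055
E
python3 - <<'E'
from h import *
go([.547,-.178,.29],AZ)
ct,cs=cam('top'),cam('scene')
P=pts(cs,np.load('pics/scene0.npy'));Z=P[...,2]
i=cv2.imread('pics/scene0.png');hsv=cv2.cvtColor(i,cv2.COLOR_BGR2HSV)
m=(hsv[...,0]<14)&(hsv[...,1]>110)&(abs(Z-.109)<.007);m[:,:240]=0;m[:,265:]=0;m[:200]=0;m[250:]=0
u=np.array(np.where(m))[::-1].mean(1);print(m.sum(),u,tri(ct,(260.37,187.35),cs,u))
E
```

```text
dp [ 0.4518 -0.2935  0.0123]
dr [-6.0000e-04 -2.1000e-03 -2.7337e+00]
92 [251.05434783 223.66304348] (array([ 0.55230091, -0.17691309,  0.10019512]), np.float64(0.0010101009123516978))
```

>>> {"method": "step_arm", "body": {
  "deltas": [
    {"dp":[0.045,-0.029,0.0],"dr":[0,0,-0.14],"grip":1},
    {"dp":[0.09,-0.058,0.0],"dr":[0,0,-0.28],"grip":1},
    {"dp":[0.126,-0.082,0.0],"dr":[0,0,-0.42],"grip":1},
    {"dp":[0.162,-0.105,0.0],"dr":[0,0,-0.56],"grip":1},
    {"dp":[0.2,-0.13,0.0],"dr":[0,0,-0.7],"grip":1},
    {"dp":[0.235,-0.152,0.0],"dr":[0,0,-0.84],"grip":1},
    {"dp":[0.27,-0.175,0.0],"dr":[0,0,-0.98],"grip":1},
    {"dp":[0.305,-0.198,0.0],"dr":[0,0,-1.12],"grip":1},
    {"dp":[0.34,-0.22,0.0],"dr":[0,0,-1.26],"grip":1},
    {"dp":[0.37,-0.24,0.0],"dr":[0,0,-1.4],"grip":1}
  ]
}}

```text
time_s: 1.1
tcp_pos: [0.4898, -0.2548, 0.3026]
eef_rot: [0.637, 0.771, 0.0, -0.0]
ft_force: [0.8, -0.2, 0.2]
width: 0.0885
```

Run:
```python
from h import *
s=env.observe();print(s['joints']);go([.545,-.178,.285],AZ)
```

```text
[ 0.73885545  0.40640755 -0.43646617  1.78095138  0.19973808  0.99810135
  0.41357244]
dp [0.0651 0.0686 0.0176]
dr [ 3.000e-04 -3.000e-04 -1.327e+00]
```

>>> {"method": "step_arm", "body": {
  "deltas": [
    {"dp":[0.007,0.007,0.0],"dr":[0,0,-0.14],"grip":1},
    {"dp":[0.014,0.014,0.0],"dr":[0,0,-0.28],"grip":1},
    {"dp":[0.021,0.021,0.0],"dr":[0,0,-0.42],"grip":1},
    {"dp":[0.028,0.028,0.0],"dr":[0,0,-0.56],"grip":1},
    {"dp":[0.035,0.035,0.0],"dr":[0,0,-0.7],"grip":1},
    {"dp":[0.042,0.042,0.0],"dr":[0,0,-0.84],"grip":1},
    {"dp":[0.049,0.049,0.0],"dr":[0,0,-0.98],"grip":1},
    {"dp":[0.056,0.056,0.0],"dr":[0,0,-1.12],"grip":1},
    {"dp":[0.062,0.063,0.0],"dr":[0,0,-1.25],"grip":1},
    {"dp":[0.065,0.0686,0.0],"dr":[0,0,-1.327],"grip":1}
  ]
}}

```text
time_s: 2.1
tcp_pos: [0.5446, -0.1799, 0.3024]
eef_rot: [0.028, 1.0, 0.0, -0.0]
ft_force: [0.7, -0.2, 0.5]
width: 0.0881
```

Run:
```python
from h import *
s=env.observe();print(s['joints'],s['tcp_pos'])
p,d=cams.capture('wrist');cv2.imwrite('pics/w1.png',p[:,:,::-1]);np.save('pics/w1.npy',d)
import pickle;pickle.dump(s,open('pics/w1.pkl','wb'))
```

```text
[ 0.7796348   0.50918741 -0.73055719  1.71410363  0.38018764  1.06614148
  1.43899201] [ 0.54457932 -0.17988645  0.30235105]
```

View pics/w1.png

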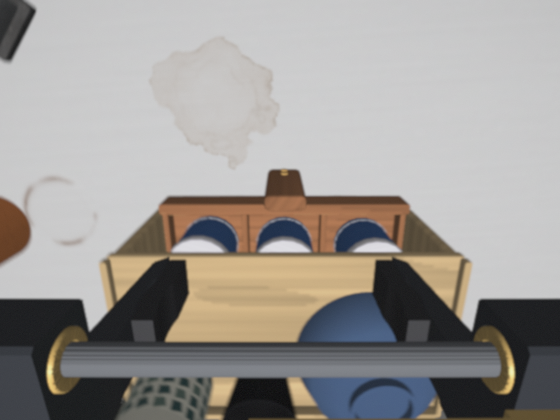

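The wrist view shows the grip at (286,190), with its top face at about y 194–208, and the board's front edge running along row 258 from (108) to (470).

Run:
```python
from h import *
import pickle
s=pickle.load(open('pics/w1.pkl','rb'));c=cam('wrist',s);d=np.load('pics/w1.npy');P=pts(c,d)
m=(P[...,2]>.1)&(P[...,2]<.118);m[:165]=0;m[215:]=0;m[:,:255]=0;m[:,315:]=0
uv=np.array(np.where(m))[::-1];u=uv.mean(1);print(uv.min(1),uv.max(1),u,P[m].mean(0),P[m].min(0),P[m].max(0))
ct=cam('top');print(tri(c,u,ct,(260.37,187.35)),onz(c,u,.11))
for e in((108,259),(470,259)):print(onz(c,e,.134),P[e[1]+3,e[0]+(4 if e[0]<200 else -4)])
i=cv2.imread('pics/w1.png')[160:270,90:480];cv2.imwrite('pics/w1c.png',cv2.resize(i,None,fx=2,fy=2))
go([.547,-.1775,.15],AZ)
```

```text
[264 193] [306 210] [284.65       201.51527778] [ 0.54867559 -0.17564924  0.10803742] [ 0.54222444 -0.1932035   0.10050781] [ 0.55720373 -0.15774563  0.11186792]
(array([ 0.55789876, -0.17562089,  0.08041221]), np.float64(0.0006546769199099515)) [ 0.54804047 -0.17563829  0.11      ]
[ 0.58032817 -0.31877236  0.134     ] [ 0.58240563 -0.31528931  0.13550928]
[ 0.5968661  -0.03040456  0.134     ] [ 0.59477239 -0.03792539  0.14222472]
dp [-0.0017  0.0017  0.1524]
dr [ 0.0011 -0.      0.0017]
```

View pics/w1c.png

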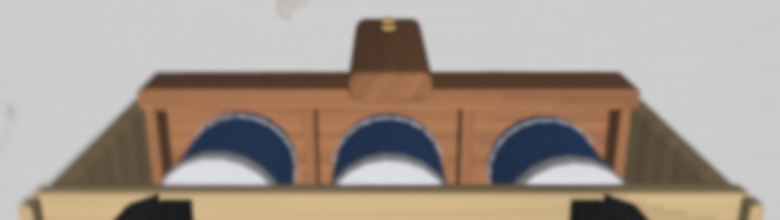

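>>> {"method": "step_arm", "body": {
  "deltas": [
    {"dp":[0.0,0.003,0.03],"dr":[0,0,0],"grip":1},
    {"dp":[0,0.003,0.07],"dr":[0,0,0],"grip":1},
    {"dp":[0,0.003,0.1],"dr":[0,0,0],"grip":1},
    {"dp":[0,0.003,0.125],"dr":[0,0,0],"grip":1},
    {"dp":[0,0.003,0.14],"dr":[0,0,0],"grip":1},
    {"dp":[0,0.003,0.148],"dr":[0,0,0],"grip":1},
    {"dp":[0,0.003,0.153],"dr":[0,0,0],"grip":1},
    {"dp":[0,0.003,0.153],"dr":[0,0,0],"grip":1}
  ]
}}

```text
time_s: 2.95
tcp_pos: [0.5449, -0.1776, 0.1499]
eef_rot: [0.031, 1.0, -0.0, 0.0]
ft_force: [0.2, -0.4, 0.3]
width: 0.0881
```

>>> {"method": "step_arm", "body": {
  "deltas": [
    {"dp":[0,0,0],"dr":[0,0,0],"grip":0},
    {"dp":[0,0,0],"dr":[0,0,0],"grip":0},
    {"dp":[0,0,0],"dr":[0,0,0],"grip":0},
    {"dp":[0,0,0],"dr":[0,0,0],"grip":0},
    {"dp":[0,0,0],"dr":[0,0,0],"grip":0},
    {"dp":[0,0,0],"dr":[0,0,0],"grip":0}
  ]
}}

```text
time_s: 3.55
tcp_pos: [0.5448, -0.1776, 0.1498]
eef_rot: [0.031, 1.0, -0.0, 0.0]
ft_force: [-0.7, -0.8, 0.1]
width: 0.0421
```

>>> {"method": "step_arm", "body": {
  "deltas": [
    {"dp":[0,0,0],"dr":[0,0,0],"grip":0},
    {"dp":[0,0,0],"dr":[0,0,0],"grip":0}
  ]
}}

```text
time_s: 3.75
tcp_pos: [0.5448, -0.1764, 0.1497]
eef_rot: [0.03, 1.0, 0.001, -0.0]
ft_force: [-0.5, 3.0, 0.0]
width: 0.0352
```

>>> {"method": "step_arm", "body": {
  "deltas": [
    {"dp":[0.008,0,0],"dr":[0,0,0],"grip":0},
    {"dp":[0.022,0,0],"dr":[0,0,0],"grip":0},
    {"dp":[0.037,0,0],"dr":[0,0,0],"grip":0},
    {"dp":[0.052,0,0],"dr":[0,0,0],"grip":0},
    {"dp":[0.067,0,0],"dr":[0,0,0],"grip":0},
    {"dp":[0.082,0,0],"dr":[0,0,0],"grip":0},
    {"dp":[0.096,0,0],"dr":[0,0,0],"grip":0},
    {"dp":[0.108,0,0],"dr":[0,0,0],"grip":0},
    {"dp":[0.116,0,0],"dr":[0,0,0],"grip":0},
    {"dp":[0.121,0,0],"dr":[0,0,0],"grip":0}
  ]
}}

```text
time_s: 4.75
tcp_pos: [0.4235, -0.1688, 0.1497]
eef_rot: [0.03, 1.0, 0.001, 0.0]
ft_force: [3.1, 5.5, -3.3]
width: 0.0358
```

>>> {"method": "step_arm", "body": {
  "deltas": [
    {"dp":[0.002,0,0],"dr":[0,0,0],"grip":0},
    {"dp":[0.004,0,0],"dr":[0,0,0],"grip":0},
    {"dp":[0.006,0,0],"dr":[0,0,0],"grip":0},
    {"dp":[0.006,0,0],"dr":[0,0,0],"grip":0}
  ]
}}

```text
time_s: 5.15
tcp_pos: [0.4197, -0.1687, 0.1497]
eef_rot: [0.03, 1.0, 0.001, 0.002]
ft_force: [9.0, 4.3, -12.8]
width: 0.0357
```

>>> {"method": "step_arm", "body": {
  "deltas": [
    {"dp":[0,0,0],"dr":[0,0,0],"grip":0.6},
    {"dp":[0,0,0],"dr":[0,0,0],"grip":0.7},
    {"dp":[0,0,0],"dr":[0,0,0],"grip":0.7},
    {"dp":[0,0,0],"dr":[0,0,0],"grip":0.7},
    {"dp":[0,0,-0.02],"dr":[0,0,0],"grip":0.7},
    {"dp":[0,0,-0.06],"dr":[0,0,0],"grip":0.7},
    {"dp":[0,0,-0.1],"dr":[0,0,0],"grip":0.7},
    {"dp":[0,0,-0.14],"dr":[0,0,0],"grip":0.7},
    {"dp":[0,0,-0.15],"dr":[0,0,0],"grip":0.7},
    {"dp":[0,0,-0.15],"dr":[0,0,0],"grip":0.7}
  ]
}}

```text
time_s: 6.15
tcp_pos: [0.4185, -0.1703, 0.3009]
eef_rot: [0.031, 1.0, -0.001, 0.001]
ft_force: [-0.5, -0.0, -0.4]
width: 0.0618
```

Run:
```python
from h import *
import pickle
s=env.observe();print(s['joints'],s['tcp_pos'],s['ft_force'])
out={}
for n in('top','scene','wrist'):
    s=env.observe();c=cam(n,s);p,d=cams.capture(n);cv2.imwrite(f'pics/{n}2.png',p[:,:,::-1]);np.save(f'pics/{n}2.npy',d);out[n]=c
pickle.dump(out,open('pics/c2.pkl','wb'))
```

```text
[ 0.99574859  0.29880223 -0.82435918  2.00786447  0.27263336  0.94272326
  1.53998583] [ 0.41847101 -0.17026633  0.30088172] [-0.47843918 -0.04699266 -0.38601894]
```

View pics/top2.png

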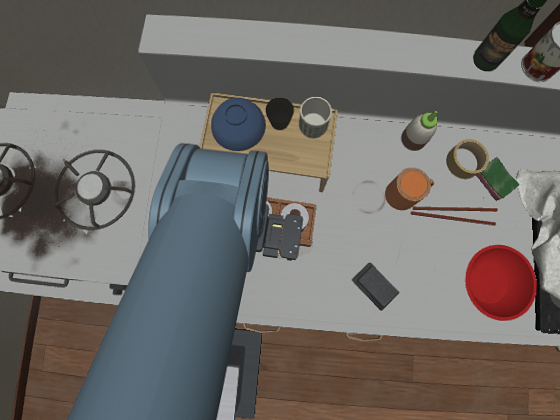

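View pics/scene2.png

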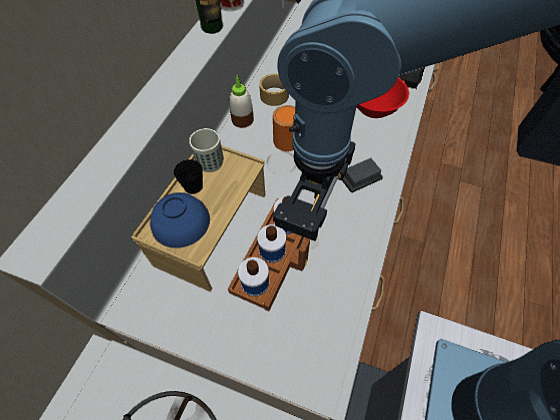

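View pics/wrist2.png

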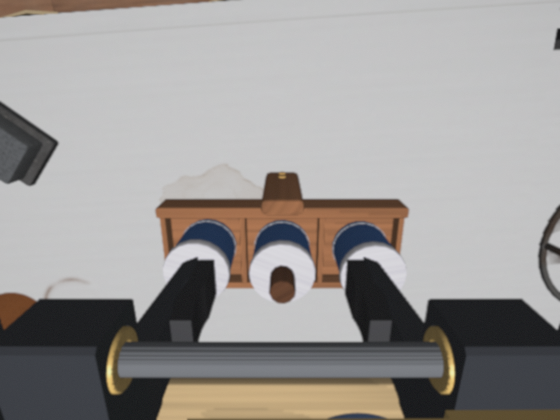

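The tray is out. In the scene view the left knob is near (254,266) and the middle knob near (271,232). In the wrist view the lids are at about (198,262), (283,268) and (368,266), and the middle knob is at (283,285).

Run:
```python
from h import *
import pickle
C=pickle.load(open('pics/c2.pkl','rb'))
o=np.array([.586,-.1805]);ex=np.array([.9985,-.055]);ey=np.array([.055,.9985])
exp={k:o-.083*ex+j*.086*ey for k,j in(('L',1),('M',0),('R',-1))}
for n in('top','scene','wrist'):
    P=pts(C[n],np.load(f'pics/{n}2.npy'))
    for k,e in exp.items():
        r=np.hypot(P[...,0]-e[0],P[...,1]-e[1])
        l=(r<.042)&(abs(P[...,2]-.082)<.006)
        kn=(r<.025)&(abs(P[...,2]-.114)<.008)
        out=[n,k,e.round(4)]
        for m,rad in((l,.0325),(kn,.012)):
            if m.sum()>15:
                q=P[m]; (cx,cy),rr=cv2.minEnclosingCircle(q[:,:2].astype(np.float32))
                out+= [m.sum(),'z',q[:,2].mean().round(4),'c',round(cx,4),round(cy,4),'r',round(rr,4),q[:,:2].mean(0).round(4)]
        print(*out)
# knob top from scene by dark-brown mask
i=cv2.imread('pics/scene2.png');cv2.imwrite('pics/s2c.png',cv2.resize(i[210:320,220:330],None,fx=5,fy=5,interpolation=cv2.INTER_CUBIC))
```

```text
top L [ 0.5079 -0.0901]
top M [ 0.5031 -0.1759] 46 z 0.0822 c 0.5102 -0.1964 r 0.0178 [ 0.511  -0.2008]
top R [ 0.4984 -0.2618] 282 z 0.0828 c 0.4968 -0.2584 r 0.0324 [ 0.5073 -0.2622] 50 z 0.1148 c 0.4985 -0.2585 r 0.0112 [ 0.5008 -0.2586]
scene L [ 0.5079 -0.0901] 576 z 0.082 c 0.5096 -0.0824 r 0.033 [ 0.5072 -0.0787] 107 z 0.114 c 0.5098 -0.0836 r 0.0119 [ 0.5086 -0.0822]
scene M [ 0.5031 -0.1759] 464 z 0.0821 c 0.503 -0.1716 r 0.0326 [ 0.5008 -0.1664] 98 z 0.1136 c 0.503 -0.1714 r 0.0121 [ 0.5018 -0.1704]
scene R [ 0.4984 -0.2618] 53 z 0.0821 c 0.5208 -0.2581 r 0.0214 [ 0.5218 -0.2584] 18 z 0.1134 c 0.5024 -0.255 r 0.0086 [ 0.5047 -0.2546]
wrist L [ 0.5079 -0.0901] 1330 z 0.0813 c 0.5088 -0.0845 r 0.0326 [ 0.4949 -0.0799]
wrist M [ 0.5031 -0.1759] 2350 z 0.0816 c 0.5022 -0.1727 r 0.0326 [ 0.4952 -0.1724] 565 z 0.1129 c 0.5018 -0.1728 r 0.012 [ 0.5002 -0.1726]
wrist R [ 0.4984 -0.2618] 1506 z 0.0814 c 0.4958 -0.2558 r 0.0324 [ 0.4833 -0.2519]
```

View pics/s2c.png

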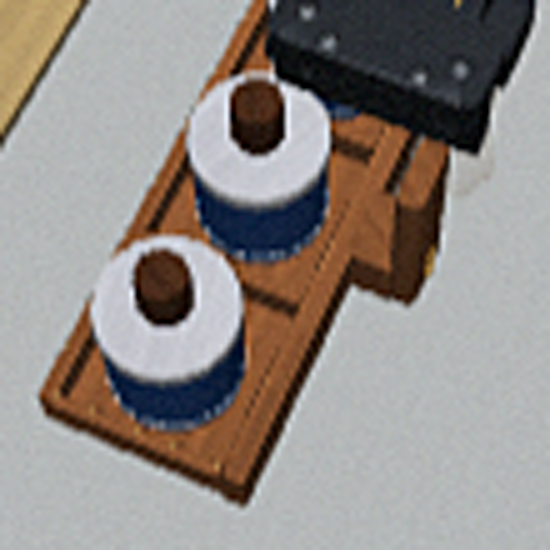

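Run:
```python
from h import *
go([.509,-.084,.151],np.pi-.065)
```

```text
dp [-0.0869  0.0911  0.1471]
dr [ 0.0008 -0.0025  0.0031]
```

>>> {"method": "step_arm", "body": {
  "deltas": [
    {"dp":[-0.022,0.022,0],"dr":[0,0,0],"grip":0.7},
    {"dp":[-0.047,0.048,0.0],"dr":[0,0,0],"grip":0.7},
    {"dp":[-0.07,0.073,0.01],"dr":[0,0,0],"grip":0.7},
    {"dp":[-0.083,0.087,0.03],"dr":[0,0,0],"grip":0.7},
    {"dp":[-0.087,0.091,0.055],"dr":[0,0,0],"grip":0.7},
    {"dp":[-0.087,0.091,0.075],"dr":[0,0,0],"grip":0.7},
    {"dp":[-0.087,0.091,0.09],"dr":[0,0,0],"grip":0.7},
    {"dp":[-0.087,0.091,0.1],"dr":[0,0,0],"grip":0.7},
    {"dp":[-0.087,0.091,0.1],"dr":[0,0,0],"grip":0.7},
    {"dp":[-0.087,0.091,0.1],"dr":[0,0,0],"grip":0.7}
  ]
}}

```text
time_s: 7.3
tcp_pos: [0.5106, -0.0843, 0.1999]
eef_rot: [0.031, 1.0, 0.0, 0.0]
ft_force: [0.2, 0.3, -0.6]
width: 0.0617
```

Run:
```python
from h import *
s=env.observe();print(s['joints'],s['tcp_pos'],s['ft_force'])
go([.509,-.084,.151],np.pi-.065)
```

```text
[ 0.63555911  0.56746177 -0.72076704  1.93626754  0.50402827  0.82483189
  1.14875669] [ 0.51058169 -0.0843342   0.19993471] [ 0.24671596  0.25575558 -0.57811574]
dp [0.0016 0.0002 0.0489]
dr [0.     0.0002 0.003 ]
```

>>> {"method": "step_arm", "body": {
  "deltas": [
    {"dp":[0.001,0,0.02],"dr":[0,0,0],"grip":0.7},
    {"dp":[0.001,0,0.036],"dr":[0,0,0],"grip":0.7},
    {"dp":[0.001,0,0.045],"dr":[0,0,0],"grip":0.7},
    {"dp":[0.001,0,0.048],"dr":[0,0,0],"grip":0.7},
    {"dp":[0.001,0,0.048],"dr":[0,0,0],"grip":0.7},
    {"dp":[0.001,0,0.048],"dr":[0,0,0],"grip":0},
    {"dp":[0.001,0,0.048],"dr":[0,0,0],"grip":0},
    {"dp":[0.001,0,0.048],"dr":[0,0,0],"grip":0},
    {"dp":[0.001,0,0.048],"dr":[0,0,0],"grip":0},
    {"dp":[0.001,0,0.048],"dr":[0,0,0],"grip":0}
  ]
}}

```text
time_s: 8.3
tcp_pos: [0.5095, -0.0843, 0.1519]
eef_rot: [0.031, 1.0, -0.0, 0.0]
ft_force: [-0.2, -1.2, 1.6]
width: 0.0238
```

>>> {"method": "step_arm", "body": {
  "deltas": [
    {"dp":[0,0,0],"dr":[0,0,0],"grip":0},
    {"dp":[0,0,0],"dr":[0,0,0],"grip":0},
    {"dp":[0,0,0],"dr":[0,0,0],"grip":0}
  ]
}}

```text
time_s: 8.6
tcp_pos: [0.5095, -0.0844, 0.1518]
eef_rot: [0.031, 1.0, -0.0, 0.0]
ft_force: [0.1, -1.5, 2.0]
width: 0.0231
```

>>> {"method": "step_arm", "body": {
  "deltas": [
    {"dp":[0,0,-0.005],"dr":[0,0,0],"grip":0},
    {"dp":[0,0,-0.015],"dr":[0,0,0],"grip":0},
    {"dp":[0,0,-0.03],"dr":[0,0,0],"grip":0},
    {"dp":[0,0,-0.045],"dr":[0,0,0],"grip":0},
    {"dp":[0,0,-0.058],"dr":[0,0,0],"grip":0},
    {"dp":[0,0,-0.066],"dr":[0,0,0],"grip":0},
    {"dp":[0,0,-0.07],"dr":[0,0,0],"grip":0},
    {"dp":[0,0,-0.07],"dr":[0,0,0],"grip":0},
    {"dp":[0,0,-0.07],"dr":[0,0,0],"grip":0},
    {"dp":[0,0,-0.07],"dr":[0,0,0],"grip":0}
  ]
}}

```text
time_s: 9.6
tcp_pos: [0.5091, -0.0842, 0.2211]
eef_rot: [0.031, 1.0, 0.0, -0.001]
ft_force: [-1.6, 0.1, -2.2]
width: 0.0231
```

>>> {"method": "step_arm", "body": {
  "deltas": [
    {"dp":[0,0,0],"dr":[0,0,0],"grip":0},
    {"dp":[0,0,0],"dr":[0,0,0],"grip":0},
    {"dp":[0,0,0],"dr":[0,0,0],"grip":0}
  ]
}}

```text
time_s: 9.9
tcp_pos: [0.5094, -0.0841, 0.2215]
eef_rot: [0.031, 1.0, 0.0, -0.0]
ft_force: [-0.6, -0.5, -2.1]
width: 0.0231
```

Run:
```python
from h import *
s=env.observe();print(s['tcp_pos'],s['ft_force'],s['torque'],s['joint_torque'],s['width'])
p,d=cams.capture('scene');cv2.imwrite('pics/s3.png',p[:,:,::-1])
print(env.observe()['ft_force'])
P=pts(cam('scene'),d);r=np.hypot(P[...,0]-.5095,P[...,1]+.084)
m=(r<.04)&(P[...,2]>.135)&(P[...,2]<.165);q=P[m];print(m.sum(),q[:,2].mean() if m.sum() else 0)
```

```text
[ 0.50937132 -0.08414461  0.22151826] [-0.55232386 -0.49785204 -2.0626143 ] [ 0.03832573 -0.11820146 -0.02544101] [-2.47297095e-03 -4.61037970e+01 -8.84156942e+00 -2.01567435e+01
 -7.42567590e-04  7.92446989e-02 -3.34365741e-04] 0.023136346332096103
[-0.74562128 -0.39176509 -2.43131386]
308 0.15071060546331574
```

View pics/s3.png

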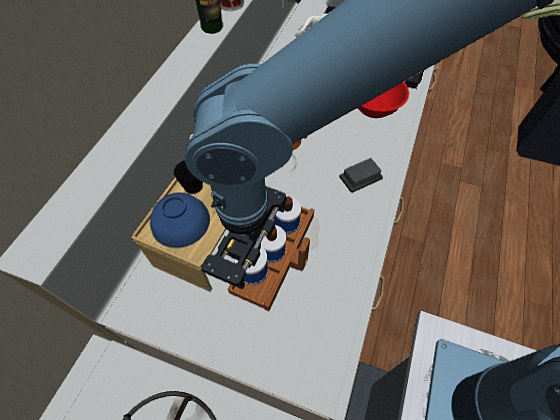

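The left tin is up near (256,262), its lid at z 0.151 and its underside about 79 mm high. It weighs about 2.2 N. Setting it back.

>>> {"method": "step_arm", "body": {
  "deltas": [
    {"dp":[0,0,0.01],"dr":[0,0,0],"grip":0},
    {"dp":[0,0,0.026],"dr":[0,0,0],"grip":0},
    {"dp":[0,0,0.042],"dr":[0,0,0],"grip":0},
    {"dp":[0,0,0.055],"dr":[0,0,0],"grip":0},
    {"dp":[0,0,0.063],"dr":[0,0,0],"grip":0},
    {"dp":[0,0,0.067],"dr":[0,0,0],"grip":0},
    {"dp":[0,0,0.0695],"dr":[0,0,0],"grip":0},
    {"dp":[0,0,0.0695],"dr":[0,0,0],"grip":0},
    {"dp":[0,0,0.0695],"dr":[0,0,0],"grip":0}
  ]
}}

```text
time_s: 10.85
tcp_pos: [0.5098, -0.0842, 0.1526]
eef_rot: [0.031, 1.0, -0.0, 0.0]
ft_force: [0.3, 0.7, -3.3]
width: 0.0232
```

>>> {"method": "step_arm", "body": {
  "deltas": [
    {"dp":[0,0,0],"dr":[0,0,0],"grip":0.5},
    {"dp":[0,0,0],"dr":[0,0,0],"grip":0.6},
    {"dp":[0,0,0],"dr":[0,0,0],"grip":0.6},
    {"dp":[0,0,0],"dr":[0,0,0],"grip":0.6},
    {"dp":[0,0,-0.01],"dr":[0,0,0],"grip":0.6},
    {"dp":[0,0,-0.03],"dr":[0,0,0],"grip":0.6},
    {"dp":[0,0,-0.05],"dr":[0,0,0],"grip":0.6},
    {"dp":[0,0,-0.06],"dr":[0,0,0],"grip":0.6},
    {"dp":[0,0,-0.06],"dr":[0,0,0],"grip":0.6}
  ]
}}

```text
time_s: 11.75
tcp_pos: [0.5103, -0.0843, 0.2137]
eef_rot: [0.031, 1.0, -0.0, 0.001]
ft_force: [1.2, 0.4, 0.7]
width: 0.0526
```

Run:
```python
from h import *
go([.5025,-.172,.152],np.pi-.065)
```

```text
dp [ 0.0025 -0.088   0.0618]
dr [-0.0005  0.0029  0.0031]
```

>>> {"method": "step_arm", "body": {
  "deltas": [
    {"dp":[0,-0.02,0],"dr":[0,0,0],"grip":0.6},
    {"dp":[0.001,-0.048,0],"dr":[0,0,0],"grip":0.6},
    {"dp":[0.002,-0.072,0],"dr":[0,0,0],"grip":0.6},
    {"dp":[0.002,-0.085,0],"dr":[0,0,0],"grip":0.6},
    {"dp":[0.002,-0.088,0],"dr":[0,0,0],"grip":0.6},
    {"dp":[0.002,-0.088,0],"dr":[0,0,0],"grip":0.6},
    {"dp":[0.002,-0.088,0],"dr":[0,0,0],"grip":0.6}
  ]
}}

```text
time_s: 12.45
tcp_pos: [0.5022, -0.1704, 0.2122]
eef_rot: [0.03, 1.0, 0.0, 0.0]
ft_force: [-0.0, 0.2, 0.5]
width: 0.0525
```

Run:
```python
from h import *
go([.5025,-.172,.152],np.pi-.065)
```

```text
dp [-0.0004 -0.0016  0.0602]
dr [0.0009 0.0001 0.0051]
```

>>> {"method": "step_arm", "body": {
  "deltas": [
    {"dp":[0,-0.001,0.015],"dr":[0,0,0],"grip":0.6},
    {"dp":[0,-0.001,0.035],"dr":[0,0,0],"grip":0.6},
    {"dp":[0,-0.001,0.05],"dr":[0,0,0],"grip":0.6},
    {"dp":[0,-0.001,0.058],"dr":[0,0,0],"grip":0.6},
    {"dp":[0,-0.001,0.06],"dr":[0,0,0],"grip":0.6},
    {"dp":[0,-0.001,0.06],"dr":[0,0,0],"grip":0.6},
    {"dp":[0,-0.001,0.06],"dr":[0,0,0],"grip":0},
    {"dp":[0,-0.001,0.06],"dr":[0,0,0],"grip":0},
    {"dp":[0,-0.001,0.06],"dr":[0,0,0],"grip":0},
    {"dp":[0,-0.001,0.06],"dr":[0,0,0],"grip":0}
  ]
}}

```text
time_s: 13.45
tcp_pos: [0.5021, -0.1731, 0.1525]
eef_rot: [0.031, 1.0, -0.0, 0.0]
ft_force: [-0.3, -1.1, 0.3]
width: 0.0233
```

>>> {"method": "step_arm", "body": {
  "deltas": [
    {"dp":[0,0,0],"dr":[0,0,0],"grip":0},
    {"dp":[0,0,0],"dr":[0,0,0],"grip":0},
    {"dp":[0,0,0],"dr":[0,0,0],"grip":0}
  ]
}}

```text
time_s: 13.75
tcp_pos: [0.5021, -0.1732, 0.1525]
eef_rot: [0.031, 1.0, -0.0, 0.0]
ft_force: [-0.2, -2.1, 3.0]
width: 0.0232
```

>>> {"method": "step_arm", "body": {
  "deltas": [
    {"dp":[0,0,-0.005],"dr":[0,0,0],"grip":0},
    {"dp":[0,0,-0.015],"dr":[0,0,0],"grip":0},
    {"dp":[0,0,-0.03],"dr":[0,0,0],"grip":0},
    {"dp":[0,0,-0.045],"dr":[0,0,0],"grip":0},
    {"dp":[0,0,-0.058],"dr":[0,0,0],"grip":0},
    {"dp":[0,0,-0.066],"dr":[0,0,0],"grip":0},
    {"dp":[0,0,-0.07],"dr":[0,0,0],"grip":0},
    {"dp":[0,0,-0.07],"dr":[0,0,0],"grip":0},
    {"dp":[0,0,-0.07],"dr":[0,0,0],"grip":0},
    {"dp":[0,0,-0.07],"dr":[0,0,0],"grip":0}
  ]
}}

```text
time_s: 14.75
tcp_pos: [0.5016, -0.1728, 0.2216]
eef_rot: [0.031, 1.0, 0.0, -0.001]
ft_force: [0.3, 0.4, -2.1]
width: 0.0229
```

>>> {"method": "step_arm", "body": {
  "deltas": [
    {"dp":[0,0,0],"dr":[0,0,0],"grip":0},
    {"dp":[0,0,0],"dr":[0,0,0],"grip":0},
    {"dp":[0,0,0],"dr":[0,0,0],"grip":0}
  ]
}}

```text
time_s: 15.05
tcp_pos: [0.5019, -0.1728, 0.222]
eef_rot: [0.031, 1.0, 0.0, -0.0]
ft_force: [0.2, -0.5, -2.7]
width: 0.0231
```

Run:
```python
from h import *
s=env.observe();print(s['tcp_pos'],s['ft_force'],s['joint_torque'],s['width'])
p,d=cams.capture('scene');cv2.imwrite('pics/s4.png',p[:,:,::-1])
print(env.observe()['ft_force'])
P=pts(cam('scene'),d);r=np.hypot(P[...,0]-.5025,P[...,1]+.172)
m=(r<.04)&(P[...,2]>.135)&(P[...,2]<.165);q=P[m];print(m.sum(),q[:,2].mean() if m.sum() else 0)
r=np.hypot(P[...,0]-.5095,P[...,1]+.084);m=(r<.04)&(abs(P[...,2]-.082)<.006);print('L',m.sum(),P[m].mean(0),cv2.minEnclosingCircle(P[m][:,:2].astype(np.float32)))
```

```text
[ 0.50189124 -0.17283616  0.22204039] [ 0.1666983  -0.45810199 -2.65953491] [-2.14033164e-03 -4.74897802e+01 -9.03349757e+00 -2.02816755e+01
  9.08186543e-03  7.96452491e-02 -3.15260349e-04] 0.023109542063672626
[-0.33262153 -0.2847907  -1.65545538]
233 0.15043545190680535
L 581 [ 0.50725935 -0.0784674   0.08201544] ((0.510802149772644, -0.08190327882766724), 0.03357160463929176)
```

View pics/s4.png

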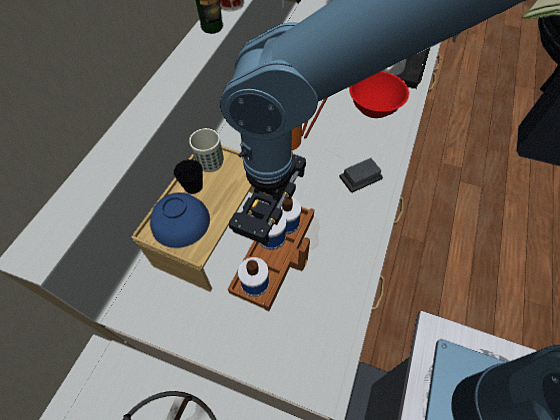

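The left tin stands in its bay at (253,275). The middle tin is lifted, its lid at z 0.150, and weighs about 2.2 N. I'll set it back and go to the right tin.

>>> {"method": "step_arm", "body": {
  "deltas": [
    {"dp":[0,0,0.01],"dr":[0,0,0],"grip":0},
    {"dp":[0,0,0.026],"dr":[0,0,0],"grip":0},
    {"dp":[0,0,0.042],"dr":[0,0,0],"grip":0},
    {"dp":[0,0,0.055],"dr":[0,0,0],"grip":0},
    {"dp":[0,0,0.063],"dr":[0,0,0],"grip":0},
    {"dp":[0,0,0.067],"dr":[0,0,0],"grip":0},
    {"dp":[0,0,0.0695],"dr":[0,0,0],"grip":0},
    {"dp":[0,0,0.0695],"dr":[0,0,0],"grip":0},
    {"dp":[0,0,0.0695],"dr":[0,0,0],"grip":0}
  ]
}}

```text
time_s: 16.0
tcp_pos: [0.5022, -0.173, 0.1531]
eef_rot: [0.031, 1.0, -0.0, 0.0]
ft_force: [0.6, 0.5, -1.7]
width: 0.0229
```

>>> {"method": "step_arm", "body": {
  "deltas": [
    {"dp":[0,0,0],"dr":[0,0,0],"grip":0.5},
    {"dp":[0,0,0],"dr":[0,0,0],"grip":0.6},
    {"dp":[0,0,0],"dr":[0,0,0],"grip":0.6},
    {"dp":[0,0,0],"dr":[0,0,0],"grip":0.6},
    {"dp":[0,0,-0.01],"dr":[0,0,0],"grip":0.6},
    {"dp":[0,0,-0.03],"dr":[0,0,0],"grip":0.6},
    {"dp":[0,0,-0.05],"dr":[0,0,0],"grip":0.6},
    {"dp":[0,0,-0.06],"dr":[0,0,0],"grip":0.6},
    {"dp":[0,0,-0.06],"dr":[0,0,0],"grip":0.6}
  ]
}}

```text
time_s: 16.9
tcp_pos: [0.5028, -0.1731, 0.2143]
eef_rot: [0.031, 1.0, -0.001, 0.001]
ft_force: [-0.3, 1.1, 0.1]
width: 0.0525
```

Run:
```python
from h import *
go([.497,-.257,.152],np.pi-.065)
```

```text
dp [ 0.0007 -0.084   0.0623]
dr [-0.001   0.0027  0.003 ]
```

>>> {"method": "step_arm", "body": {
  "deltas": [
    {"dp":[0,-0.02,0],"dr":[0,0,0],"grip":0.6},
    {"dp":[0.0,-0.046,0],"dr":[0,0,0],"grip":0.6},
    {"dp":[0.0,-0.07,0],"dr":[0,0,0],"grip":0.6},
    {"dp":[0.0,-0.082,0],"dr":[0,0,0],"grip":0.6},
    {"dp":[0.0,-0.0845,0],"dr":[0,0,0],"grip":0.6},
    {"dp":[0.0,-0.0845,0],"dr":[0,0,0],"grip":0.6},
    {"dp":[0.0,-0.0845,0],"dr":[0,0,0],"grip":0.6}
  ]
}}

```text
time_s: 17.6
tcp_pos: [0.497, -0.2557, 0.2126]
eef_rot: [0.03, 1.0, 0.0, -0.0]
ft_force: [0.2, 0.5, -0.1]
width: 0.053
```

Run:
```python
from h import *
go([.497,-.257,.152],np.pi-.065)
```

```text
dp [-0.0001 -0.0014  0.0606]
dr [ 0.0009 -0.0001  0.0051]
```

>>> {"method": "step_arm", "body": {
  "deltas": [
    {"dp":[0,0,0.015],"dr":[0,0,0],"grip":0.6},
    {"dp":[0,0,0.035],"dr":[0,0,0],"grip":0.6},
    {"dp":[0,0,0.05],"dr":[0,0,0],"grip":0.6},
    {"dp":[0,0,0.058],"dr":[0,0,0],"grip":0.6},
    {"dp":[0,0,0.06],"dr":[0,0,0],"grip":0.6},
    {"dp":[0,0,0.06],"dr":[0,0,0],"grip":0.6},
    {"dp":[0,0,0.06],"dr":[0,0,0],"grip":0},
    {"dp":[0,0,0.06],"dr":[0,0,0],"grip":0},
    {"dp":[0,0,0.06],"dr":[0,0,0],"grip":0},
    {"dp":[0,0,0.06],"dr":[0,0,0],"grip":0}
  ]
}}

```text
time_s: 18.6
tcp_pos: [0.4969, -0.2573, 0.153]
eef_rot: [0.031, 1.0, -0.0, 0.0]
ft_force: [0.6, 1.7, 1.3]
width: 0.023
```

>>> {"method": "step_arm", "body": {
  "deltas": [
    {"dp":[0,0,0],"dr":[0,0,0],"grip":0},
    {"dp":[0,0,0],"dr":[0,0,0],"grip":0},
    {"dp":[0,0,0],"dr":[0,0,0],"grip":0}
  ]
}}

```text
time_s: 18.9
tcp_pos: [0.4969, -0.2571, 0.153]
eef_rot: [0.031, 1.0, 0.0, 0.0]
ft_force: [-1.1, 1.0, 3.8]
width: 0.0229
```

>>> {"method": "step_arm", "body": {
  "deltas": [
    {"dp":[0,0,-0.005],"dr":[0,0,0],"grip":0},
    {"dp":[0,0,-0.015],"dr":[0,0,0],"grip":0},
    {"dp":[0,0,-0.03],"dr":[0,0,0],"grip":0},
    {"dp":[0,0,-0.045],"dr":[0,0,0],"grip":0},
    {"dp":[0,0,-0.058],"dr":[0,0,0],"grip":0},
    {"dp":[0,0,-0.066],"dr":[0,0,0],"grip":0},
    {"dp":[0,0,-0.07],"dr":[0,0,0],"grip":0},
    {"dp":[0,0,-0.07],"dr":[0,0,0],"grip":0},
    {"dp":[0,0,-0.07],"dr":[0,0,0],"grip":0},
    {"dp":[0,0,-0.07],"dr":[0,0,0],"grip":0}
  ]
}}

```text
time_s: 19.9
tcp_pos: [0.4964, -0.2571, 0.2221]
eef_rot: [0.031, 1.0, 0.0, -0.001]
ft_force: [0.0, -0.6, -5.4]
width: 0.0233
```

>>> {"method": "step_arm", "body": {
  "deltas": [
    {"dp":[0,0,0],"dr":[0,0,0],"grip":0},
    {"dp":[0,0,0],"dr":[0,0,0],"grip":0},
    {"dp":[0,0,0],"dr":[0,0,0],"grip":0}
  ]
}}

```text
time_s: 20.2
tcp_pos: [0.4967, -0.2572, 0.2225]
eef_rot: [0.031, 1.0, 0.0, -0.0]
ft_force: [-0.8, 0.3, -5.5]
width: 0.0233
```

Run:
```python
from h import *
s=env.observe();print(s['tcp_pos'],s['ft_force'],s['joint_torque'],s['width'])
p,d=cams.capture('scene');cv2.imwrite('pics/s5.png',p[:,:,::-1])
print(env.observe()['ft_force'])
P=pts(cam('scene'),d)
for k,x,y in(('L',.5095,-.084),('M',.5025,-.172)):
    r=np.hypot(P[...,0]-x,P[...,1]-y);m=(r<.04)&(abs(P[...,2]-.082)<.006);print(k,m.sum(),P[m].mean(0),cv2.minEnclosingCircle(P[m][:,:2].astype(np.float32)))
p,d=cams.capture('top');cv2.imwrite('pics/t5.png',p[:,:,::-1]);print(env.observe()['ft_force'])
```

```text
[ 0.49668457 -0.25716326  0.22252173] [-0.80639311  0.29565538 -5.54526648] [ 1.02071485e-04 -5.24687183e+01 -1.01550114e+01 -2.19197685e+01
  1.83319399e-02  8.09780834e-02 -2.46511881e-04] 0.02330802015189222
[-0.63161588 -0.15119579 -5.21054329]
L 581 [ 0.5078902  -0.07874903  0.08196721] ((0.5097224712371826, -0.08222846686840057), 0.033310458064079285)
M 474 [ 0.50085065 -0.16650476  0.08212987] ((0.5025029182434082, -0.17125703394412994), 0.033183321356773376)
[ 1.48519798 -0.3043893  -4.81833462]
```

View pics/s5.png

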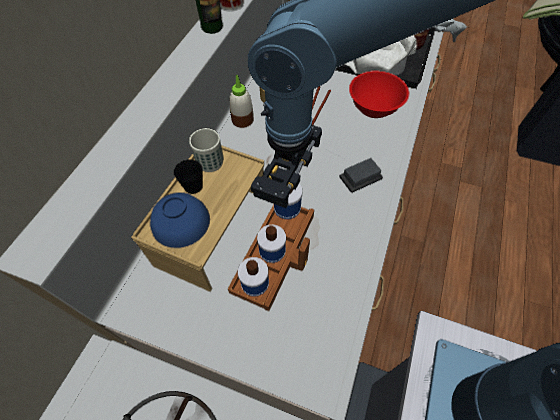

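View pics/t5.png

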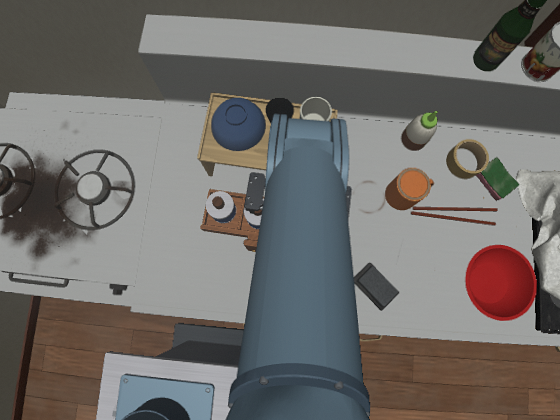

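The right tin reads about 5.3 N against about 2.2 N for each of the others, so it's the heaviest. The left (253,275) and middle (271,243) tins stand in their bays. I'll set the right one back as asked, release it, then take it again.

>>> {"method": "step_arm", "body": {
  "deltas": [
    {"dp":[0,0,0.01],"dr":[0,0,0],"grip":0},
    {"dp":[0,0,0.026],"dr":[0,0,0],"grip":0},
    {"dp":[0,0,0.042],"dr":[0,0,0],"grip":0},
    {"dp":[0,0,0.055],"dr":[0,0,0],"grip":0},
    {"dp":[0,0,0.063],"dr":[0,0,0],"grip":0},
    {"dp":[0,0,0.067],"dr":[0,0,0],"grip":0},
    {"dp":[0,0,0.0695],"dr":[0,0,0],"grip":0},
    {"dp":[0,0,0.0695],"dr":[0,0,0],"grip":0},
    {"dp":[0,0,0.0695],"dr":[0,0,0],"grip":0}
  ]
}}

```text
time_s: 21.2
tcp_pos: [0.497, -0.2574, 0.1536]
eef_rot: [0.031, 1.0, -0.0, 0.0]
ft_force: [0.0, 0.7, -5.2]
width: 0.023
```

>>> {"method": "step_arm", "body": {
  "deltas": [
    {"dp":[0,0,0],"dr":[0,0,0],"grip":0.5},
    {"dp":[0,0,0],"dr":[0,0,0],"grip":0.6},
    {"dp":[0,0,0],"dr":[0,0,0],"grip":0.6},
    {"dp":[0,0,0],"dr":[0,0,0],"grip":0.6},
    {"dp":[0,0,-0.01],"dr":[0,0,0],"grip":0.6},
    {"dp":[0,0,-0.03],"dr":[0,0,0],"grip":0.6},
    {"dp":[0,0,-0.05],"dr":[0,0,0],"grip":0.6},
    {"dp":[0,0,-0.06],"dr":[0,0,0],"grip":0.6},
    {"dp":[0,0,-0.06],"dr":[0,0,0],"grip":0.6},
    {"dp":[0,0,-0.06],"dr":[0,0,0],"grip":0.6}
  ]
}}

```text
time_s: 22.2
tcp_pos: [0.4965, -0.2573, 0.213]
eef_rot: [0.031, 1.0, -0.0, -0.0]
ft_force: [-0.3, -0.4, 0.1]
width: 0.053
```

Run:
```python
from h import *
s=env.observe();print(s['tcp_pos'],s['ft_force'])
p,d=cams.capture('wrist');cv2.imwrite('pics/w6.png',p[:,:,::-1])
P=pts(cam('wrist',s),d)
for k,x,y in(('L',.5095,-.084),('M',.5025,-.172),('R',.497,-.257)):
    r=np.hypot(P[...,0]-x,P[...,1]-y)
    for z in(.082,.114):
        m=(r<.04)&(abs(P[...,2]-z)<.006)
        if m.sum()>9: print(k,z,m.sum(),P[m].mean(0),cv2.minEnclosingCircle(P[m][:,:2].astype(np.float32)))
go([.497,-.257,.152],np.pi-.065)
```

```text
[ 0.49649224 -0.25733892  0.21298588] [-0.30522556 -0.37643758  0.09595075]
L 0.082 4432 [ 0.5074351  -0.09692256  0.08149443] ((0.5107558369636536, -0.08582228422164917), 0.032922178506851196)
L 0.114 132 [ 0.51126388 -0.09564955  0.11024974] ((0.5116965174674988, -0.09379692375659943), 0.007962002418935299)
M 0.082 5179 [ 0.49685392 -0.17711808  0.08164674] ((0.5030759572982788, -0.17304366827011108), 0.032657187432050705)
M 0.114 1278 [ 0.50162151 -0.17407345  0.1131453 ] ((0.5026426911354065, -0.17322534322738647), 0.012160097248852253)
R 0.082 5332 [ 0.49084486 -0.25602766  0.08174437] ((0.4964670240879059, -0.2564168870449066), 0.03252031281590462)
R 0.114 1265 [ 0.49503033 -0.25627057  0.11329672] ((0.496071994304657, -0.25643083453178406), 0.011914384551346302)
dp [-0.0008  0.0002  0.0605]
dr [ 0.0003 -0.0011  0.0031]
```

View pics/w6.png

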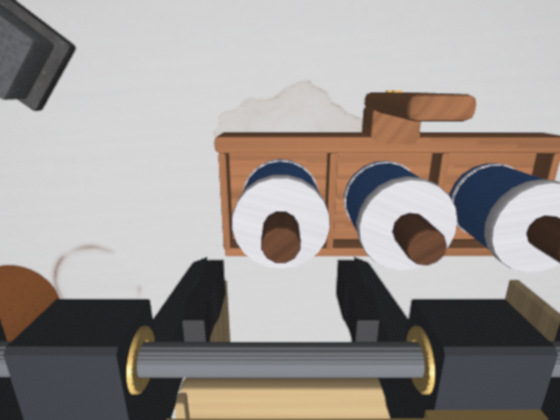

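All three tins stand in their bays with lid tops at z 0.082 m. The right tin is at (281,215), midway between the fingers. I'll grasp it again.

>>> {"method": "step_arm", "body": {
  "deltas": [
    {"dp":[0,0.001,0.015],"dr":[0,0,0],"grip":0.6},
    {"dp":[0,0.001,0.035],"dr":[0,0,0],"grip":0.6},
    {"dp":[0,0.001,0.05],"dr":[0,0,0],"grip":0.6},
    {"dp":[0,0.001,0.058],"dr":[0,0,0],"grip":0.6},
    {"dp":[0,0.001,0.06],"dr":[0,0,0],"grip":0.6},
    {"dp":[0,0.001,0.06],"dr":[0,0,0],"grip":0.6},
    {"dp":[0,0.001,0.06],"dr":[0,0,0],"grip":0},
    {"dp":[0,0.001,0.06],"dr":[0,0,0],"grip":0},
    {"dp":[0,0.001,0.06],"dr":[0,0,0],"grip":0},
    {"dp":[0,0.001,0.06],"dr":[0,0,0],"grip":0}
  ]
}}

```text
time_s: 23.25
tcp_pos: [0.4969, -0.2566, 0.1536]
eef_rot: [0.031, 1.0, -0.0, 0.0]
ft_force: [-0.6, -3.4, 0.4]
width: 0.0233
```

>>> {"method": "step_arm", "body": {
  "deltas": [
    {"dp":[0,0,0],"dr":[0,0,0],"grip":0},
    {"dp":[0,0,0],"dr":[0,0,0],"grip":0},
    {"dp":[0,0,0],"dr":[0,0,0],"grip":0}
  ]
}}

```text
time_s: 23.55
tcp_pos: [0.497, -0.2568, 0.1535]
eef_rot: [0.031, 1.0, -0.0, 0.0]
ft_force: [-0.3, -2.1, 3.1]
width: 0.0232
```

>>> {"method": "step_arm", "body": {
  "deltas": [
    {"dp":[0,0,-0.006],"dr":[0,0,0],"grip":0},
    {"dp":[0,0,-0.02],"dr":[0,0,0],"grip":0},
    {"dp":[0,0,-0.038],"dr":[0,0,0],"grip":0},
    {"dp":[0,0,-0.058],"dr":[0,0,0],"grip":0},
    {"dp":[0,0,-0.078],"dr":[0,0,0],"grip":0},
    {"dp":[0,0,-0.098],"dr":[0,0,0],"grip":0},
    {"dp":[0,0,-0.115],"dr":[0,0,0],"grip":0},
    {"dp":[0,0,-0.128],"dr":[0,0,0],"grip":0},
    {"dp":[0,0,-0.136],"dr":[0,0,0],"grip":0},
    {"dp":[0,0,-0.14],"dr":[0,0,0],"grip":0}
  ]
}}

```text
time_s: 24.55
tcp_pos: [0.4967, -0.2561, 0.2938]
eef_rot: [0.031, 1.0, -0.0, 0.0]
ft_force: [-0.4, -0.2, -6.6]
width: 0.0228
```

>>> {"method": "step_arm", "body": {
  "deltas": [
    {"dp":[0,0,0],"dr":[0,0,0],"grip":0},
    {"dp":[0,0,0],"dr":[0,0,0],"grip":0},
    {"dp":[0,0,0],"dr":[0,0,0],"grip":0},
    {"dp":[0,0,0],"dr":[0,0,0],"grip":0},
    {"dp":[0,0,0],"dr":[0,0,0],"grip":0},
    {"dp":[0,0,0],"dr":[0,0,0],"grip":0},
    {"dp":[0,0,0],"dr":[0,0,0],"grip":0},
    {"dp":[0,0,0],"dr":[0,0,0],"grip":0}
  ]
}}

```text
time_s: 25.35
tcp_pos: [0.4968, -0.2563, 0.2932]
eef_rot: [0.031, 1.0, -0.0, -0.0]
ft_force: [0.1, 0.2, -7.1]
width: 0.0229
```

Run:
```python
from h import *
s=env.observe();print(s['tcp_pos'],s['ft_force'],s['dq'].round(4),s['width'])
p,d=cams.capture('scene');cv2.imwrite('pics/s7.png',p[:,:,::-1]);P=pts(cam('scene'),d)
for k,x,y,z in(('L',.5095,-.084,.082),('M',.5025,-.172,.082),('R',.497,-.257,.22)):
    r=np.hypot(P[...,0]-x,P[...,1]-y);m=(r<.04)&(abs(P[...,2]-z)<.008)
    if m.sum()>9:print(k,m.sum(),P[m].mean(0),cv2.minEnclosingCircle(P[m][:,:2].astype(np.float32)))
m=(np.hypot(P[...,0]-.422,P[...,1]+.17)<.03)&(abs(P[...,2]-.11)<.008);print('grip',m.sum(),P[m].mean(0))
s=env.observe();p,d=cams.capture('wrist');cv2.imwrite('pics/w7.png',p[:,:,::-1])
```

```text
[ 0.49679715 -0.25625401  0.29318825] [ 0.11822052  0.18335531 -7.05406059] [ 0.0004 -0.0016  0.     -0.0003 -0.0011  0.0004 -0.0002] 0.022910575253541794
L 588 [ 0.5078984  -0.0781285   0.08211939] ((0.5106096863746643, -0.08231620490550995), 0.033114686608314514)
M 495 [ 0.50097997 -0.16606868  0.08211499] ((0.5026523470878601, -0.17173390090465546), 0.03283575549721718)
R 246 [ 0.47726551 -0.24923101  0.22095744] ((0.4901403486728668, -0.2511313259601593), 0.03075150027871132)
grip 102 [ 0.42596484 -0.1652775   0.10874466]
```

View pics/s7.png

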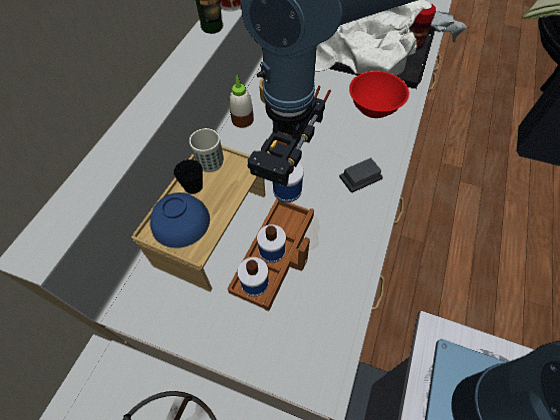

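View pics/w7.png

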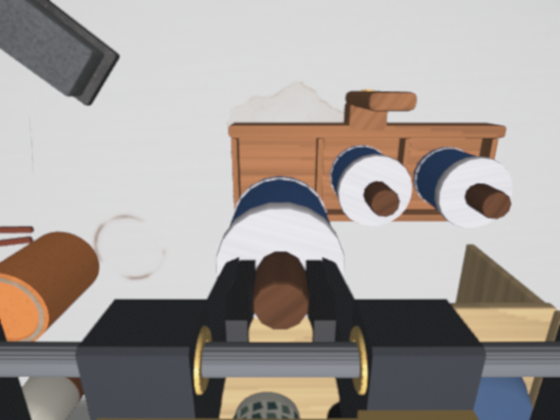

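Run:
```python
from h import *
P=pts(cam('scene'),np.load('pics/scene2.npy'))
m=(np.hypot(P[...,0]-.422,P[...,1]+.17)<.03)&(abs(P[...,2]-.11)<.008);print('grip',m.sum(),P[m].mean(0))
p,d=cams.capture('top');P=pts(cam('top'),d);m=(P[...,2]>.028)&(P[...,2]<.05);m[:255]=0;m[315:]=0;m[:,:345]=0;m[:,405:]=0
print('whet',cv2.boxPoints(cv2.minAreaRect(P[m][:,:2].astype(np.float32))))
s=env.observe();print(s['ft_force'],s['tcp_pos'],s['time_s'])
```

```text
grip 100 [ 0.42537336 -0.1644896   0.10879279]
whet [[ 0.31489012 -0.47895157]
 [ 0.35421726 -0.5123747 ]
 [ 0.40873364 -0.44822824]
 [ 0.3694065  -0.4148051 ]]
[-0.83351359  0.23250404 -5.9597441 ] [ 0.49680678 -0.25624295  0.29322098] 25.5
```

```bash
python3 -c "
from cell import job;print(job.job_done())"
```

```text
the job is handed in; nothing more can be done
None
```

I pulled the tray out to its stop, hefted the three tins from left to right, and handed the job in at about 25.5 s while holding the right tin, the heaviest. No verdict was reported.

**Tray:** it moved about 125 mm and met about 9 N of resistance at the stop. The pull grip was still within 0.6 mm of that position in the last picture.

**Weights:** each tin was lifted about 70 mm straight up and set back in its bay.

| Tin | Wrist force |
|---|---|
| Left | about 2.2 N |
| Middle | about 2.2 N |
| Right | about 5.3 N |

**Last checks:**
- **Held tin:** it is upright and still, with its lid top at about z 0.22 m, so its underside is about 0.15 m up.
- **Lighter tins:** both stand in their bays with lid tops at z 0.082 m.
- **Whetstone:** it is where it was, to within 1 mm.

**What disagreed:**
- **Force readings:** they are noisy. On the final hold the right tin read between 6 and 7 N instead of 5.3 N, but joint torques during the heft also showed it as the heaviest.
- **Tray grip height:** crossing two views gave 80 to 100 mm because I could only pick its centre roughly. Depth readings from three views gave 108 to 110 mm, in line with the stated 110 mm, so I used those.

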